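Offer the cheese ball: turn the tasting dish a quarter turn, held level

ROBOT

A 6-joint arm with a two-finger parallel gripper is mounted at the origin on a cart in front of the work surface, level with it; the furniture and walls round the work are solid. World frame = base frame: x ahead of the robot, y to its left, z up, the work surface at z = 0. Lengths are in m, angles in degrees, forces in N, time in s.
With the tool pointing down it reaches from about 0.325 to 0.775 m from the base axis. Payload 5.5 kg.
Tool frame: the origin (TCP) lies midway between the tips of the shut fingers; the grasp point (between the pads) lies 19 mm behind it (env.grip_point_offset is the distance from the TCP to the grasp point, in m); z points along the fingers, y is the line along which they close (so a half turn about z gives the same grasp; the last joint's range is limited). The gripper opens to 85 mm and grips with 20 to 120 N. Pads are 22 mm wide; open, the fingers measure 114 mm over their backs; the gripper's body (76 mm by 85 mm) begins 54 mm behind the grasp point. The pads swing forward as they close: fully open they stand 13 mm farther back than shut.
Start: joints at [68.486, 5.22, 70.514, -0, 104.267, -3.249], TCP at [0.188, 0.57, 0.231] pointing down, gripper open.
Joint ranges: [-164.24, 164.24], [-49.07, 125.15], [9.68, 141.18], [-86.29, 266.29], [3.28, 154.24], [-151.56, 151.56]. Speed limits (degrees/s): [147.25, 147.25, 172.46, 180, 180, 180].

INTERFACE

Orientations are given as a 3x3 rotation matrix whose columns are the frame's x, y, z axes.
In Python, from cell import env, imaging gives the robot as it stands.
- The arm moves only by the shell command python3 -m crank 'ROWS'. ROWS is JSON, one flat list of numbers, 7 for each row, row after row: the turn, a rotation vector about the world's x, y, z in degrees, then the shift along the world's x, y, z in mm, then the opening, from 0 (shut) to 1 (fully open). In form: [ax, ay, az, x, y, z, jaw, ax, ay, az, x, y, z, jaw, ...]. A call has 1 to 20 rows; each row is the pose to reach, as a shift and turn from the pose commanded when the call began; what a row does not reach only later rows make up. A row lasts 1/8 s, in which the tool goes at most 62.5 mm and 10.7 degrees, less where a joint would pass 70% of its speed; a pose out of reach is approached as far as the arm can. A call with a gripper value outside its range is refused whole. The fingers move at their own pace and stop on an object; the grip force is fixed at half the most. Time passes only in rows, so rows that repeat a pose let the fingers close. It gives the time, the measured TCP pose, the force, the opening and the grip force at its end, in the units of the state.
- env.get_obs(): the state, without advancing time (a new reading comes with each control period).
- imaging.capture(name): name is "scene" or "top"; returns a dict with "frame" (420x560x3 uint8, red, green, blue), "fx", "fy", "cx", "cy" (pixels), "extrinsics" (4x4, takes a point from camera to world coordinates). Camera axes: x right, y down, z forward; pixel columns grow to the right and rows downward; lengths in m; the calibration is good to about 2 mm. A picture is of the moment at which its call begins. There is no depth.
- env.sign_off(): hands the job in; it is judged then, once.
Trained networks look in the newest picture that a camera, given by its name, has taken for a name from the list of things; names that differ only in an ending like _2 or _b are one class to them, and where a whole thing is asked for, a point or a joint stands for the part that bears it (a point fixed in the world has none). Each returns a list of dicts, best first, with "p" (0 to 1); they miss things now and then, are a little off and sometimes report something else, mostly with a low value. They report only what shows in the picture. A call takes as long as a camera call. They do not tell look-alikes from the thing itself.
- imaging.masks_of(target, camera): "region" (420x560 bool, what is visible of it) and "uv" ([column, row] in pixels, amid what is visible of it).
The state is a dict: "time": time; "qpos": joint angles; "qvel": joint speeds; "joint_efforts": joint torques, N m; "position": TCP position; "orientation": TCP orientation; "wrist_force": force on the tool from outside, world axes, zero at the start; "moment": the same for the moment, N m; "grip_width": finger opening in m; "grasp_force": force on a finger pad.
Only numpy, scipy, OpenCV 4.12 (cv2) and the standard library are available. Lean on these libraries where they do the work, as an engineer would, in place of code of your own. Each camera call takes 0.05 s, during which the arm holds its last target. There are 200 camera calls.

TASK

Put the little red cheese ball in the middle of the steel tasting dish. Then take the dish by its upright tab, lift it straight up well clear of the round board and, holding it level over the board so that the ball stays in the middle, turn it a quarter turn until the tab is above the green disc (not the white one). Finish still holding the dish there, level and still, and do not disturb the cheese drum, the honey jar or the price sign.

Things in the scene. Friction and masses are not known exactly. Their poses are not given: they have to be found in the camera images.
- ball_center (a point): Centre of the loose ball: a red wax-coated cheese ball, 45 mm diameter, about 45 g. It starts on a fixed wooden ring, 40 mm across, 22 mm high, which holds the ball's centre about 39 mm above the deck. The ball rolls freely, so its axes mean nothing.
- dish_bowl (a point): On the loose steel dish's axis, where the centre of a ball resting in its middle lies: 30.5 mm above the dish's underside. Dish: about 110 g, round, 140 mm across, rim 32 mm high, conical inside (rises 14 degrees, flat middle about 15 mm wide). Axes are the dish's: z up, x away from its tab; the tab is on the -x side. The dish starts mouth up on the board, tab a quarter turn from both discs.
- dish_tab (a point): Grip point on the dish's upright dark wooden tab: 84 mm from the dish's axis on its -x side, 54 mm above its underside. The tab is a plate 5 mm thick (dish x), 36 mm wide (dish y); it stands from 28 to 72 mm above the underside, its grip point 18 mm below its top. Pinch it from above across its 5 mm thickness, one finger inside and one outside the dish; a firm grip (about 60 N) keeps the dish level. Axes are the dish's.
- dish: The whole loose dish with its tab. Origin at the centre of its underside, axes as for dish_bowl.
- board: Fixed round light-wood board, 184 mm across, 16 mm high, on the deck under the dish. Origin at the centre of its underside, z up.
- green_disc: Flat green enamel disc, 18 mm across, fixed on the board's top 80 mm from the board's centre: the customer's side, where the tab must end above. It may be on either side of the board. Origin at the centre of its underside.
- white_disc: Flat white enamel disc, 18 mm across, fixed on the board opposite the green disc, 80 mm from the centre. Not the goal.
- crottin: Bystander: whitish drum-shaped goat cheese, 62 mm across, 72 mm high, loose on the deck. Origin at the centre of its underside.
- honey: Bystander: honey jar with a grey lid, behind the board (others like it stand far back), 71 mm across, 110 mm high, loose on the deck. Origin at the centre of its underside.
- price_sign: Bystander: small black price sign on a thin stand with a round foot, behind the board, 42 x 75 x 106 mm, loose on the deck. Origin at the centre of its underside.
There are look-alikes about, which are no part of the job. There is more than one size of the part that bears ball_center; the job needs the larger.

How it is judged:
By the outcome, as a careful person would: the job done as asked, in the order asked, and still so for the second after the job is handed in, while the arm keeps its last pose, push and grip.
It also fails if it takes over 61 s, if anything falls off the work surface, if the arm or the gripper's body presses on something with over 40 N, if the wrist force passes 120 N, or if a joint passes its speed limit or range.

## Working session

There is one attempt and no reset: what is moved stays moved. The work goes in short steps, Python scripts to look and compute and a shell command to move; the robot and the scene stay as the last step left them, time stands still between calls to the robot, and variables do not carry over. Pictures are saved under pics/ and viewed, at most 10 in all, crops included, and the job is handed in when it is done.

```bash
mkdir -p pics; ls; cat > h.py <<'E'
import numpy as np,cv2
from cell import env,imaging
def ray(c,uv):
    E=np.array(c["extrinsics"]);d=np.array([(uv[0]-c["cx"])/c["fx"],(uv[1]-c["cy"])/c["fy"],1.])
    d=E[:3,:3]@d;return E[:3,3],d/np.linalg.norm(d)
def tri(c1,u1,c2,u2):
    o1,d1=ray(c1,u1);o2,d2=ray(c2,u2)
    s=np.linalg.lstsq(np.c_[d1,-d2],o2-o1,rcond=None)[0]
    p,q=o1+s[0]*d1,o2+s[1]*d2;return (p+q)/2,np.linalg.norm(p-q)
def atz(c,uv,z):
    o,d=ray(c,uv);return o+d*(z-o[2])/d[2]
E
python3 - <<'E'
from h import *
print(env.get_obs()["time"])
C={}
for n in("scene","top"):
    c=C[n]=imaging.capture(n);cv2.imwrite(f"pics/{n}0.png",c["frame"][:,:,::-1])
    print(n,np.round(c["extrinsics"],2).tolist(),c["fx"])
    for t in["ball_center","dish_bowl","dish_tab","dish","board","green_disc","white_disc","crottin","honey","price_sign"]:
        for m in imaging.masks_of(t,n)[:5]:
            r=m["region"];ys,xs=np.nonzero(r)
            print(n,t,round(m["p"],2),np.round(m["uv"],1),r.sum(),(xs.min(),xs.max(),ys.min(),ys.max()) if len(xs) else "", np.round(atz(c,m["uv"],0.03),3))
E
```

```text
pics
0.0
scene [[-0.79, -0.31, 0.54, 0.15], [-0.62, 0.37, -0.69, 0.87], [0.02, -0.88, -0.48, 0.51], [0.0, 0.0, 0.0, 1.0]] 385.4007868416794
scene ball_center 0.96 [287.5 275.5] 435 (np.int64(277), np.int64(299), np.int64(263), np.int64(285)) [0.493 0.377 0.03 ]
scene ball_center 0.72 [240.4 283.3] 225 (np.int64(234), np.int64(249), np.int64(272), np.int64(288)) [0.548 0.453 0.03 ]
scene dish_bowl 0.85 [328.9 209.2] 1392 (np.int64(300), np.int64(359), np.int64(195), np.int64(225)) [0.572 0.09  0.03 ]
scene dish_tab 0.64 [326.2 209.4] 1447 (np.int64(299), np.int64(360), np.int64(195), np.int64(224)) [0.577 0.096 0.03 ]
scene dish 0.85 [327.5 211.3] 1472 (np.int64(299), np.int64(360), np.int64(195), np.int64(225)) [0.569 0.102 0.03 ]
scene board 0.76 [322.2 234. ] 1319 (np.int64(290), np.int64(361), np.int64(209), np.int64(244)) [0.521 0.203 0.03 ]
scene crottin 0.83 [251.7 314.3] 1578 (np.int64(236), np.int64(271), np.int64(288), np.int64(339)) [0.477 0.501 0.03 ]
scene honey 0.79 [257.4 188.3] 1004 (np.int64(240), np.int64(270), np.int64(168), np.int64(214)) [0.794 0.116 0.03 ]
scene 
[... 1182 characters left out ...]
]
top white_disc 0.32 [230.4 261.3] 264 (np.int64(224), np.int64(241), np.int64(254), np.int64(272)) [0.493 0.385 0.03 ]
top crottin 0.7 [323.  246.4] 1595 (np.int64(305), np.int64(381), np.int64(196), np.int64(272)) [0.53  0.171 0.03 ]
top crottin 0.67 [181.1 267.5] 650 (np.int64(165), np.int64(196), np.int64(256), np.int64(281)) [0.477 0.499 0.03 ]
top honey 0.87 [321.6 150.2] 1154 (np.int64(306), np.int64(341), np.int64(130), np.int64(171)) [0.762 0.173 0.03 ]
top honey 0.27 [232.8 265.2] 341 (np.int64(222), np.int64(242), np.int64(253), np.int64(272)) [0.484 0.38  0.03 ]
top price_sign 0.94 [377.  148.7] 480 (np.int64(365), np.int64(399), np.int64(138), np.int64(161)) [0.767 0.039 0.03 ]
```

```bash
python3 - <<'E'
import cv2
a=cv2.imread("pics/top0.png")[110:310,140:410];cv2.imwrite("pics/top0c.png",cv2.resize(a,(800,592),interpolation=cv2.INTER_CUBIC))
a=cv2.imread("pics/scene0.png")[140:350,200:480];cv2.imwrite("pics/scene0c.png",cv2.resize(a,(800,600),interpolation=cv2.INTER_CUBIC))
E
```

```text
(no output)
```

View pics/top0c.png

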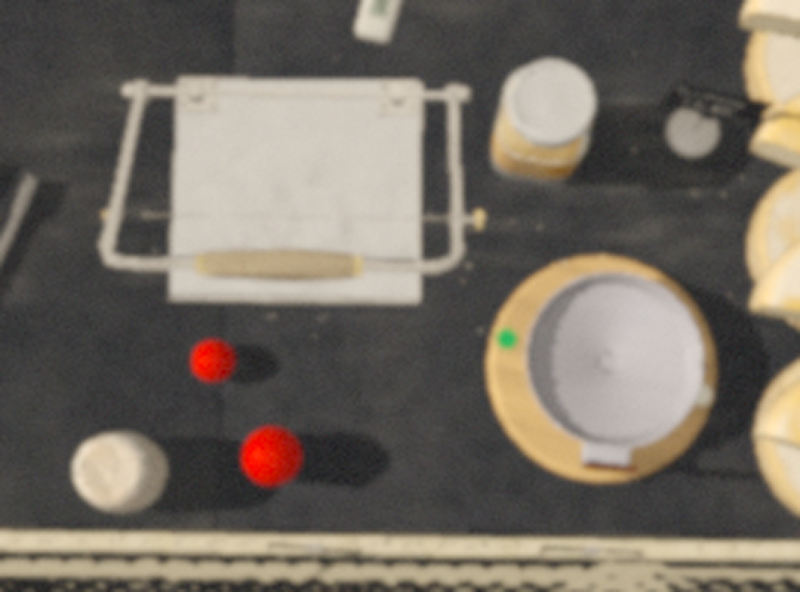

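View pics/scene0c.png

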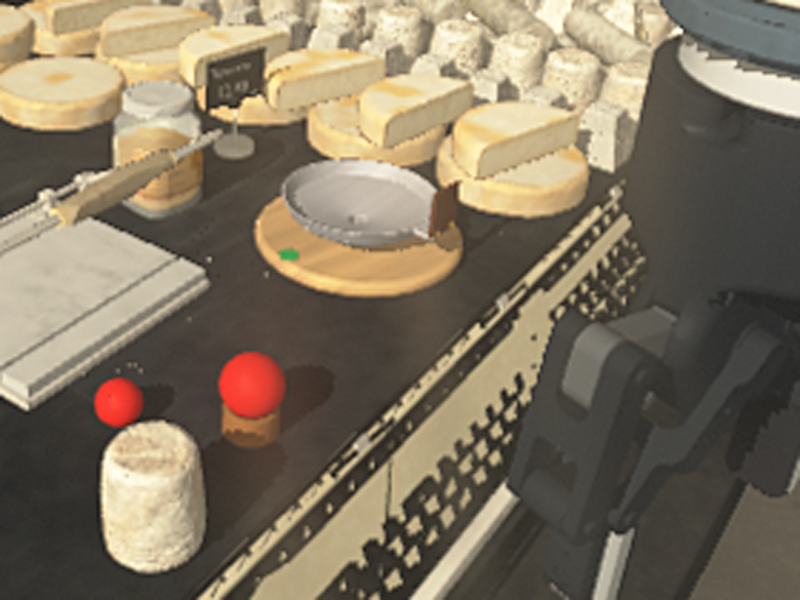

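The top view shows two red balls: a larger one at (232,262) and a smaller one at (210,230). The larger one matches, because the scene crop shows it sitting on a wooden ring at (287,275), while the small one lies on the deck. The green disc is at top (311,224), the white one at (378,243), and the tab at about (345,264) on the robot's side.

```bash
python3 - <<'E'
from h import *
from scipy.optimize import least_squares
C={n:imaging.capture(n) for n in("scene","top")}
def red(n,u0):
    f=C[n]["frame"].astype(int);m=((f[...,0]>110)&(f[...,1]<70)&(f[...,2]<70)).astype(np.uint8)
    k,l,s,ce=cv2.connectedComponentsWithStats(m);i=1+np.argmin(np.hypot(*(ce[1:]-u0).T));
    (x,y),r=cv2.minEnclosingCircle(np.argwhere(l==i)[:,::-1].astype(np.float32));print(n,ce[i],(x,y),r,s[i]);return (x,y)
for u,v in(((287,275),(232,262)),((240,281),(211,231))):
    print("ball",tri(C["scene"],red("scene",u),C["top"],red("top",v)))
def circ(n,name,z,R):
    m=imaging.masks_of(name,n)[0]["region"].astype(np.uint8)
    c=max(cv2.findContours(m,0,1)[0],key=len)[:,0]
    if name=="board": c=cv2.convexHull(c)[:,0]
    P=np.array([atz(C[n],p,z)[:2] for p in c])
    s=least_squares(lambda q:np.hypot(*(P-q[:2]).T)-R,[*P.mean(0)],loss="soft_l1",f_scale=.002)
    return s.x,np.sqrt(np.median(s.fun**2))
for z in(.03,.04,.048,.056): print("dish",z,[circ(n,"dish_bowl",z,.07) for n in C])
for z in(.0,.016,.03): print("board",z,[circ(n,"board",z,.092) for n in C])
# discs (hand pixels top), tab
print("green",atz(C["top"],(311.4,224.5),.016),"white",atz(C["top"],(378,243.4),.016))
# scene crop scale 800/280, 600/210
s=lambda x,y:(200+x*280/800,140+y*210/600)
t=lambda x,y:(140+x*270/800,110+y*200/592)
print("green tri",tri(C["scene"],s(289,254),C["top"],t(508,339)))
for a,b in(((431,194),(633,446)),((458,183),(583,446))):print("tab top corners",tri(C["scene"],s(*a),C["top"],t(*b)))
print(env.get_obs()["orientation"])
# tight crops
a=C["top"]["frame"][190:280,300:390,::-1];b=C["scene"]["frame"][180:255,280:370,::-1]
cv2.imwrite("pics/tab1.png",np.hstack([cv2.resize(a,(400,400),interpolation=2),cv2.resize(b,(400,400),interpolation=2)]))
E
```

```text
scene [287.91183879 274.34508816] (287.81646728515625, 274.31011962890625) 11.936775207519531 [276 263  24  24 397]
top [230.70689655 263.50862069] (230.6514129638672, 263.51409912109375) 10.643082618713379 [221 253  21  22 348]
ball (array([0.48729477, 0.38360052, 0.03983804]), np.float64(1.806065270800916e-05))
scene [241.04035874 280.30044843] (241.0, 280.5) 8.732224464416504 [233 272  17  18 223]
top [210.93684211 231.28947368] (211.0, 231.5) 7.826338291168213 [204 224  15  16 190]
ball (array([0.56289661, 0.43486477, 0.0174639 ]), np.float64(0.0005000634737645196))
dish 0.03 [(array([0.57168089, 0.09214147]), np.float64(0.008754558130369447)), (array([0.5663779 , 0.11338491]), np.float64(0.001143580413544441))]
dish 0.04 [(array([0.56396367, 0.10862541]), np.float64(0.007345669831584994)), (array([0.56495402, 0.11518772]), np.float64(0.001538536261703697))]
dish 0.048 [(array([0.55747943, 0.12157099]), np.float64(0.005977531718898116)), (array([0.56368842, 0.11661282]), np.float64(0.002024304452456796))]
dish 0.056 [(array([0.55067984, 0.13435793]), np.float64(0.0048279739699202
[... 348 characters left out ...]
loat64(0.0009675424095579588))]
board 0.03 [(array([0.54427559, 0.15202306]), np.float64(0.0019507861358888227)), (array([0.55909562, 0.12161554]), np.float64(0.002244798976768353))]
green [0.58276699 0.19618066 0.016     ] white [0.53981003 0.03872214 0.016     ]
green tri (array([0.58356762, 0.19652741, 0.01573532]), np.float64(0.001927949747784834))
tab top corners (array([0.49942992, 0.1086643 , 0.06696748]), np.float64(0.006386239700090365))
tab top corners (array([0.48132232, 0.14359499, 0.09978284]), np.float64(0.030022678558635257))
[[-9.49625959e-01  3.13385606e-01 -5.49328943e-06]
 [ 3.13385606e-01  9.49625958e-01 -3.44937308e-05]
 [-5.59326848e-06 -3.44776601e-05 -9.99999999e-01]]
```

View pics/tab1.png

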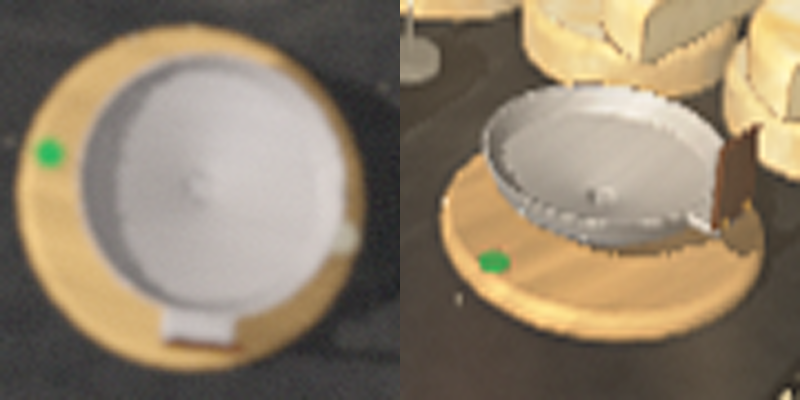

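The enlarged crop shows the green disc clearly on the left at (48,153). The white disc peeks out at (345,240). The brown top edge of the tab is at about (203,346) in the left half. I'll now fit the dish pose to both views.

```bash
cat > fit.py <<'E'
from h import *
from scipy.optimize import least_squares
def proj(c,P):
    E=np.array(c["extrinsics"]);q=(np.atleast_2d(P)-E[:3,3])@E[:3,:3]
    return np.c_[c["fx"]*q[:,0]/q[:,2]+c["cx"],c["fy"]*q[:,1]/q[:,2]+c["cy"]]
def tabpts(x,y,z,th):
    ex=-np.array([np.cos(th),np.sin(th),0]);ey=np.array([-ex[1],ex[0],0]);o=np.array([x,y,z])
    return lambda a,b,h:o+a*ex+b*ey+np.array([0,0,h])
E
python3 - <<'E'
from fit import *
C={n:imaging.capture(n) for n in("scene","top")}
L=lambda x,y:(300+x*90/400,190+y*90/400)
S=lambda x,y:(280+(x-400)*90/400,180+y*75/400)
# tab top corners, tab bottom corner, rim extremes are handled via circles
obs=[("top",(-.084,.018,.072),L(163,342)),("top",(-.084,-.018,.072),L(242,349)),
("scene",(-.084,.018,.072),S(720,143)),("scene",(-.084,-.018,.072),S(758,125)),
("scene",(-.084,.018,.028),S(714,222)),("scene",(-.084,-.018,.030),S(754,203))]
def rim(n,q):
    a=np.linspace(0,2*np.pi,181);return proj(C[n],np.c_[q[0]+.07*np.cos(a),q[1]+.07*np.sin(a),np.full(181,q[2]+.032)])
# rim extremes: left,right,top in each
R=[("top",0,-1,L(80,185)[0]),("top",1,-1,L(80,53)[1]),("top",1,1,L(0,313)[1]),("top",0,1,L(345,0)[0]),("scene",0,-1,S(482,0)[0]),("scene",1,-1,S(0,84)[1])]
def f(q):
    g=tabpts(*q);r=[]
    for n,p,u in obs: r+=list(proj(C[n],g(*p))[0]-u)
    for n,ax,s,v in R:
        e=rim(n,q)[:,ax];r.append((e.max() if s>0 else e.min())-v)
    return np.array(r)
s=least_squares(f,[.56,.118,.016,np.radians(170)],loss="soft_l1",x_scale=[.01,.01,.01,.1])
print(s.x[:3],np.degrees(s.x[3]));print(np.round(s.fun if 0 else f(s.x),1))
g=tabpts(*s.x);print("tab",g(-.084,0,.054),"bowl",g(0,0,.0305))
for n,u,v in(("green",L(48,153),S(494,262)),):
    print(n,tri(C["top"],u,C["scene"],v),atz(C["top"],u,.017),atz(C["scene"],v,.017))
b=np.array([.5617,.1185]);d=atz(C["top"],L(48,153),.017)[:2]-b;print(np.degrees(np.arctan2(d[1],d[0])),np.linalg.norm(d))
print("white",atz(C["top"],L(345,240),.017))
# board circle, top
best=[]
a=np.linspace(0,2*np.pi,181)
def fb(q):
    e=proj(C["top"],np.c_[q[0]+.092*np.cos(a),q[1]+.092*np.sin(a),np.full(181,.016)])
    return [e[:,0].min()-L(17,0)[0],e[:,0].max()-L(363,0)[0],e[:,1].min()-L(0,24)[1],e[:,1].max()-L(0,371)[1]]
s=least_squares(fb,b);print("board",s.x,fb(s.x))
E
```

```text
[0.56378891 0.11723638 0.01767584] 172.5823087679845
[ 1.3 -0.5  0.   0.4  0.   0.7  0.5 -0.9 -0.8  2.3 -0.8 -0.  -1.3 -0.6
  1.7  0.2  0.4 -1. ]
tab [0.48049188 0.12808093 0.07167584] bowl [0.56378891 0.11723638 0.04817584]
green (array([0.5833173 , 0.19782035, 0.01588567]), np.float64(0.0008692604092572637)) [0.58280425 0.19770465 0.017     ] [0.58272335 0.19952928 0.017     ]
75.08005704910158 0.081968079140134
white [0.53830086 0.03990457 0.017     ]
board [0.56125492 0.12184264] [np.float64(0.14866444650982658), np.float64(-0.14818378631207452), np.float64(0.4448700665371348), np.float64(-0.4162588581143041)]
```

```bash
python3 -m crank '[0,0,0,45,-28,-10,1, 0,0,0,90,-56,-20,1, 0,0,0,135,-84,-30,1, 0,0,0,180,-112,-45,1, 0,0,0,225,-140,-60,1, 0,0,0,265,-165,-75,1, 0,0,0,290,-181,-90,1, 0,0,0,299,-186,-110,1, 0,0,0,299,-186,-110,1, 0,0,0,299,-186,-110,1, 0,0,0,299,-186,-110,1]'; python3 - <<'E'
from h import *
c=imaging.capture("scene");cv2.imwrite("pics/s2.png",cv2.resize(c["frame"][140:350,200:480,::-1],(800,600)))
o=env.get_obs();print(o["position"],o["qpos"])
E
```

```text
time: 3.38
position: [0.4866, 0.385, 0.1226]
orientation: [[-0.95, 0.312, 0.001], [0.312, 0.95, 0.001], [-0.001, 0.002, -1.0]]
wrist_force: [-0.4, 0.4, -0.6]
grip_width: 0.0854
grasp_force: 0.0
[0.48664291 0.38482517 0.12254865] [ 3.51892381e+01  8.55567005e+00  7.79221535e+01  9.70183227e-03
  9.34133443e+01 -3.66261610e+01]
```

View pics/s2.png

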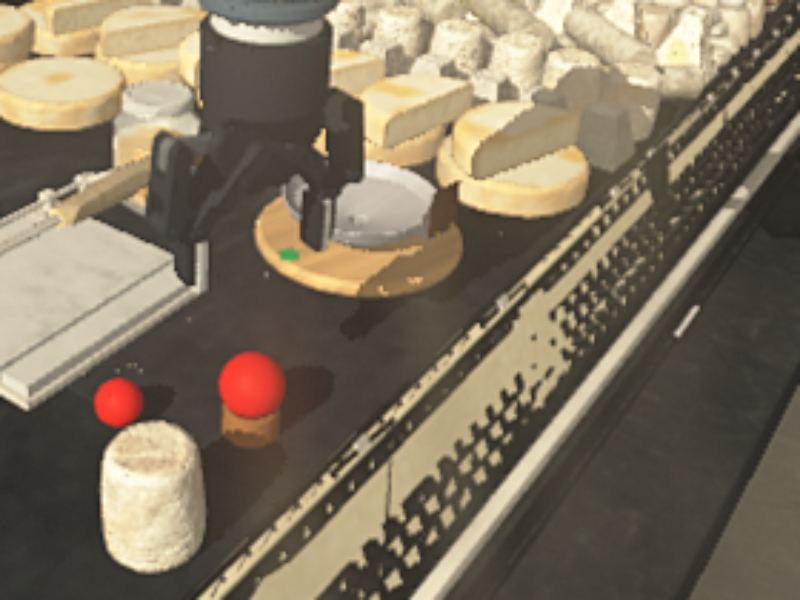

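The gripper is centred above the larger ball at (250,385), with the fingers at (185,270) and (318,240). Next: descend, close and lift.

```bash
python3 -m crank '[0,0,0,0,-1,-30,1, 0,0,0,0,-1,-60,1, 0,0,0,0,-1,-85,1, 0,0,0,0,-1,-94,1, 0,0,0,0,-1,-94,1, 0,0,0,0,-1,-94,1, 0,0,0,0,-1,-94,0.3, 0,0,0,0,-1,-94,0.3, 0,0,0,0,-1,-94,0.3, 0,0,0,0,-1,-94,0.3, 0,0,0,0,-1,-94,0.3]'
```

```text
time: 4.8
position: [0.4873, 0.3824, 0.0285]
orientation: [[-0.95, 0.314, 0.001], [0.314, 0.95, -0.0], [-0.001, -0.0, -1.0]]
wrist_force: [-2.7, -2.3, 4.2]
grip_width: 0.0423
grasp_force: 60.0
```

```bash
python3 -m crank '[0,0,0,0,0,10,0.3, 0,0,0,0,0,35,0.3, 0,0,0,0,0,65,0.3, 0,0,0,0,0,95,0.3, 0,0,0,0,0,110,0.3,0,0,0,0,0,110,0.3,0,0,0,0,0,110,0.3]'; python3 - <<'E'
from h import *
C={n:imaging.capture(n) for n in("scene","top")}
o=env.get_obs();print(o["position"])
c=C["scene"];cv2.imwrite("pics/s3.png",cv2.resize(c["frame"][140:350,200:480,::-1],(800,600),interpolation=2))
for n in C:
  for m in imaging.masks_of("ball_center",n):print(n,m["p"],m["uv"],m["region"].sum())
E
```

```text
time: 5.68
position: [0.4866, 0.3825, 0.1356]
orientation: [[-0.95, 0.313, -0.002], [0.313, 0.95, -0.001], [0.001, -0.002, -1.0]]
wrist_force: [-0.0, 0.4, -1.2]
grip_width: 0.0425
grasp_force: 60.8
[0.48645067 0.38238374 0.13532416]
scene 0.74 [242.6, 281.9] 231
scene 0.73 [292.0, 225.6] 387
top 0.4 [310.0, 225.7] 41
```

View pics/s3.png

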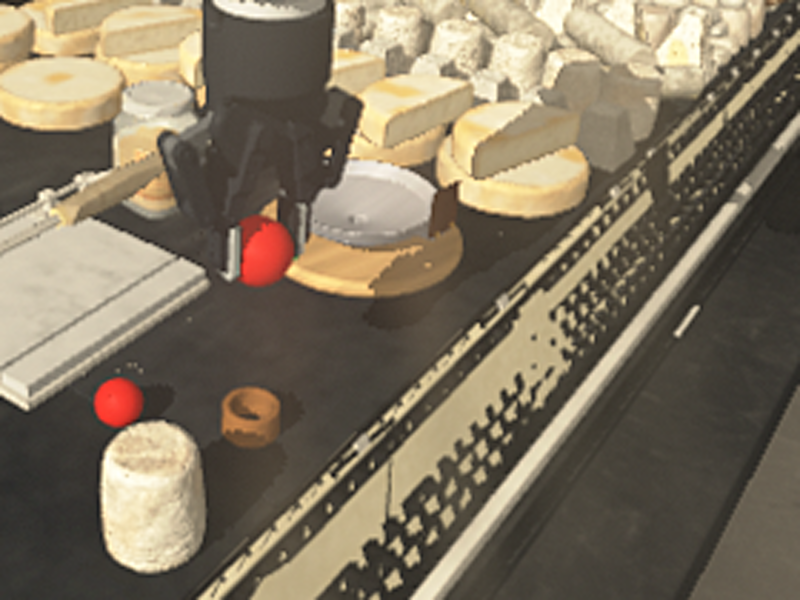

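The ball is held between the pads at crop (266,252), and the ring (250,415) is empty. Carry it over to the dish.

```bash
python3 -m crank '[0,0,0,8,-27,0,0.3, 0,0,0,20,-70,0,0.3, 0,0,0,33,-115,0,0.3, 0,0,0,46,-160,0,0.3, 0,0,0,59,-205,0,0.3, 0,0,0,70,-243,-8,0.3, 0,0,0,77,-264,-20,0.3, 0,0,0,77,-266,-30,0.3, 0,0,0,77,-266,-30,0.3, 0,0,0,77,-266,-30,0.3]'; python3 - <<'E'
from fit import *
C={n:imaging.capture(n) for n in("scene","top")}
o=env.get_obs();p=o["position"];print(p)
f=C["scene"]["frame"].astype(int);m=((f[...,0]>110)&(f[...,1]<70)&(f[...,2]<70)).astype(np.uint8)
k,l,s,ce=cv2.connectedComponentsWithStats(m)
e=proj(C["scene"],p+[0,.001,.011])[0];print("expected",e,[(ce[i],s[i]) for i in range(1,k) if s[i,4]>60])
cv2.imwrite("pics/p4.png",np.hstack([cv2.resize(C["top"]["frame"][180:280,290:390,::-1],(400,400),interpolation=2),cv2.resize(C["scene"]["frame"][160:260,270:370,::-1],(400,400),interpolation=2)]))
E
```

```text
time: 7.12
position: [0.5639, 0.1179, 0.1076]
orientation: [[-0.95, 0.312, 0.0], [0.312, 0.95, 0.0], [-0.0, 0.0, -1.0]]
wrist_force: [0.2, -0.1, -0.7]
grip_width: 0.0423
grasp_force: 60.8
[0.56414239 0.11777854 0.10797048]
expected [328.7814469  182.31632677] [(array([241.05829596, 280.34080717]), array([233, 272,  17,  18, 223], dtype=int32))]
```

View pics/p4.png

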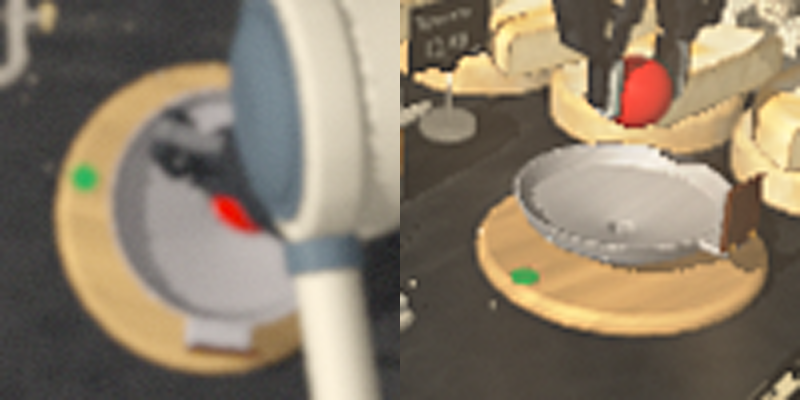

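The ball hangs over the dish at (637,92) in the right half, where the calibration predicts it. The dish's centre mark is just below at (620,228). I'll lower and release gently.

```bash
python3 -c "
from fit import *
c=imaging.capture('scene');print(atz(c,(325.0,216.5),.024))"
python3 -m crank '[0,0,0,0,-0.5,-20,0.3, 0,0,0,0,-0.5,-40,0.3, 0,0,0,0,-0.5,-55,0.3, 0,0,0,0,-0.5,-64,0.3, 0,0,0,0,-0.5,-69,0.3, 0,0,0,0,-0.5,-69,0.3, 0,0,0,0,-0.5,-69,0.3]'
```

```text
[0.56493256 0.12010089 0.024     ]
time: 8.15
position: [0.5646, 0.1163, 0.0391]
orientation: [[-0.95, 0.313, 0.001], [0.313, 0.95, 0.0], [-0.001, 0.001, -1.0]]
wrist_force: [0.3, -0.3, 0.4]
grip_width: 0.042
grasp_force: 60.8
```

```bash
python3 -m crank '[0,0,0,0,1,-1.5,0.3, 0,0,0,0,1,-1.5,0.3, 0,0,0,0,1,-1.5,0.55, 0,0,0,0,1,-1.5,0.75, 0,0,0,0,1,-1.5,0.75, 0,0,0,0,1,-1.5,0.75, 0,0,0,0,1,-1.5,0.75, 0,0,0,0,1,15,0.8, 0,0,0,0,1,40,0.8, 0,0,0,0,1,70,0.8, 0,0,0,0,1,100,0.8, 0,0,0,0,1,110,0.8, 0,0,0,0,1,110,0.8]'; python3 - <<'E'
from fit import *
C={n:imaging.capture(n) for n in("scene","top")}
p=env.get_obs()["position"];print(p)
for n in C:
  f=C[n]["frame"].astype(int);m=((f[...,0]>110)&(f[...,1]<70)&(f[...,2]<70)).astype(np.uint8)
  k,l,s,ce=cv2.connectedComponentsWithStats(m)
  print(n,[(ce[i],s[i]) for i in range(1,k) if s[i,4]>40], [(m["p"],m["uv"]) for m in imaging.masks_of("ball_center",n)])
cv2.imwrite("pics/p5.png",np.hstack([cv2.resize(C["top"]["frame"][180:280,290:390,::-1],(400,400),interpolation=2),cv2.resize(C["scene"]["frame"][160:260,270:370,::-1],(400,400),interpolation=2)]))
E
```

```text
time: 9.78
position: [0.5644, 0.1173, 0.1492]
orientation: [[-0.95, 0.313, 0.002], [0.313, 0.95, 0.0], [-0.002, 0.001, -1.0]]
wrist_force: [-0.2, -0.4, -0.7]
grip_width: 0.0685
grasp_force: 0.0
[0.56357568 0.11719086 0.14695232]
scene [(array([323.33333333, 213.45238095]), array([318, 203,  15,  15,  42], dtype=int32)), (array([241.01345291, 280.37668161]), array([233, 272,  17,  18, 223], dtype=int32))] [(0.69, [326.0, 206.8]), (0.66, [253.4, 316.4]), (0.61, [241.6, 281.6])]
top [(array([346.50442478, 231.73893805]), array([338, 223,  19,  17, 226], dtype=int32)), (array([210.83243243, 231.24864865]), array([204, 224,  15,  15, 185], dtype=int32))] [(0.58, [348.2, 229.1]), (0.57, [210.1, 230.8]), (0.25, [342.3, 241.7])]
```

View pics/p5.png

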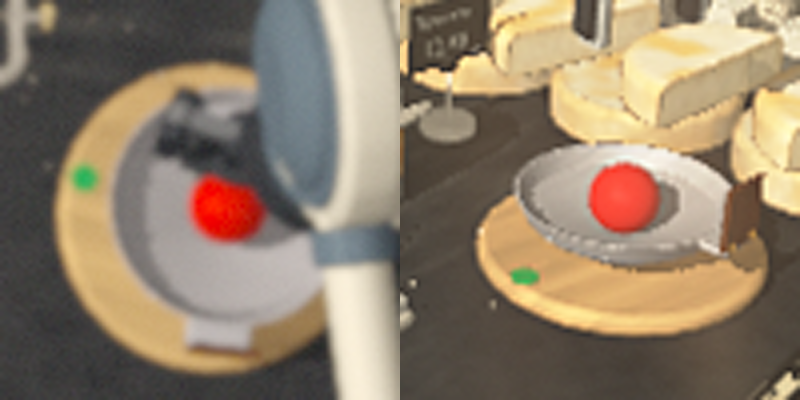

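The ball rests in the middle of the dish, at (228,208) in the top view and (625,198) in the scene view. Now refine the tab's pose from its brown pixels.

```bash
python3 - <<'E'
from fit import *
C={n:imaging.capture(n) for n in("scene","top")}
print("ball",tri(C["scene"],(326.25,209.5),C["top"],(347,232)))
for n,fn,(r0,r1,c0,c1) in(("top","pics/top0.png",(258,275,332,360)),("scene","pics/scene0.png",(200,226,348,364))):
    f=cv2.imread(fn).astype(int);B,G,R=f[...,0],f[...,1],f[...,2]
    m=np.zeros(R.shape,bool);m[r0:r1,c0:c1]=((R-B>25)&(R<135)&(R>1.45*B) & (R>1.35*G))[r0:r1,c0:c1]
    ys,xs=np.nonzero(m);print(n,len(xs),xs.min(),xs.max(),ys.min(),ys.max(),xs.mean(),ys.mean())
    if n=="top":
        print(f[262:273:1,345].tolist())
        P=np.array([atz(C[n],(x,y),.088)[:2] for x,y in zip(xs,ys)]);k=np.polyfit(P[:,1],P[:,0],1)
        print("mean",P.mean(0),"y",P[:,1].min(),P[:,1].max(),"angle",180-np.degrees(np.arctan(k[0])))
    else:
        print((xs.mean(),ys.mean()));
        for a in(165,169,173,177):
            for d in(0,):
                g=tabpts(.564,.1175,.016,np.radians(a));print(a,g(-.084,0,.054)[:2],np.round(np.r_[proj(C[n],[g(-.0865,.018,.072),g(-.0865,-.018,.072),g(-.0865,.018,.028),g(-.0865,-.018,.028)])],1).tolist(),np.round(proj(C["top"],[g(-.084,.018,.072),g(-.084,-.018,.072)]),1).tolist())
        hull=cv2.convexHull(np.c_[xs,ys].astype(np.int32))[:,0];print(hull.tolist())
E
```

```text
ball (array([0.56385288, 0.11712086, 0.04327629]), np.float64(0.0018595177514935132))
top 2 341 352 267 268 346.5 267.5
[[186, 189, 195], [188, 191, 198], [187, 189, 195], [176, 179, 188], [141, 148, 164], [93, 109, 139], [75, 115, 152], [99, 152, 188], [113, 169, 206], [106, 163, 198], [91, 136, 165]]
mean [0.4809211 0.1271118] y 0.11520371375975574 0.13901988000653426 angle 175.60689687834943
scene 37 350 359 204 222 353.4054054054054 211.83783783783784
(np.float64(353.4054054054054), np.float64(211.83783783783784))
165 [0.48286223 0.1392408 ] [[348.6, 209.6], [359.5, 205.4], [346.5, 226.2], [357.2, 221.7]] [[332.9, 264.3], [348.9, 268.8]]
169 [0.48154332 0.13352796] [[350.8, 209.1], [360.7, 204.4], [348.7, 225.6], [358.4, 220.7]] [[335.4, 265.5], [351.7, 268.9]]
173 [0.48062612 0.12773702] [[352.9, 208.4], [361.8, 203.5], [350.7, 224.9], [359.5, 219.6]] [[338.0, 266.5], [354.5, 268.8]]
177 [0.48011512 0.12189622] [[354.8, 207.7], [362.8, 202.4], [352.6, 224.2], [360.4, 218.6]] [[340.6, 267.4], [357.2, 268.5]]
[[359, 209], [351, 222], [350, 222], [350, 220], [351, 212], [352, 208], [354, 206], [359, 204]]
```

```bash
python3 -m crank '[0,0,-8,-8,1,0,0.5, 0,0,-17,-18,2,0,0.5, 0,0,-26,-28,4,0,0.5, 0,0,-35,-38,5,0,0.5, 0,0,-44,-48,7,0,0.5, 0,0,-53,-58,8,0,0.5, 0,0,-62,-68,10,0,0.5, 0,0,-71,-77,11,0,0.5, 0,0,-77,-83,12,0,0.5, 0,0,-80,-83,12,0,0.5, 0,0,-80,-83,12,0,0.5, 0,0,-80,-83,12,-20,0.5, 0,0,-80,-83,12,-40,0.5, 0,0,-80,-83,12,-40,0.5, 0,0,-80,-83,12,-40,0.5]'; python3 - <<'E'
from fit import *
C={n:imaging.capture(n) for n in("scene","top")}
o=env.get_obs();print(o["position"],o["qpos"])
cv2.imwrite("pics/p6.png",np.hstack([cv2.resize(C["top"]["frame"][180:280,290:390,::-1],(400,400),interpolation=2),cv2.resize(C["scene"]["frame"][150:250,280:380,::-1],(400,400),interpolation=2)]))
E
```

```text
time: 11.95
position: [0.481, 0.1293, 0.108]
orientation: [[0.144, 0.99, -0.001], [0.99, -0.144, -0.0], [-0.0, -0.001, -1.0]]
wrist_force: [-0.1, 0.6, 0.0]
grip_width: 0.0428
grasp_force: 0.0
[0.48144407 0.12937031 0.10898677] [ 1.11295019e+01 -1.00438660e+01  9.77433424e+01  9.23074779e-04
  9.22325085e+01  1.93895373e+01]
```

View pics/p6.png

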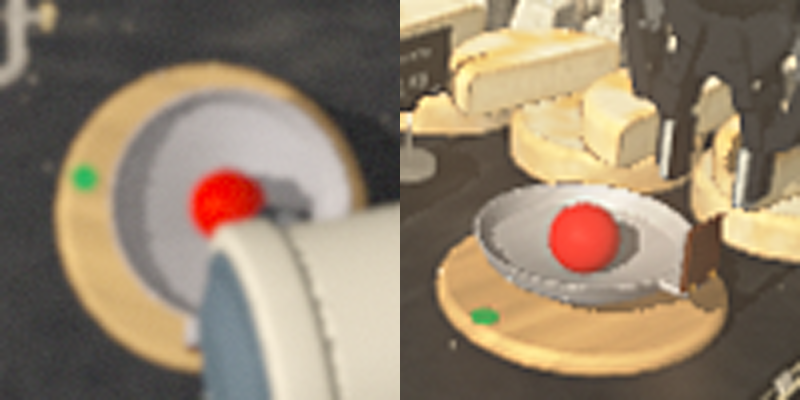

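The fingers at (670,150) and (745,175) straddle the tab at (702,250). The ball still sits in the middle at (585,238). Descend and close.

```bash
python3 -m crank '[0,0,0,0,0,-20,0.5, 0,0,0,0,0,-40,0.5, 0,0,0,0,0,-52,0.5, 0,0,0,0,0,-56,0.5, 0,0,0,0,0,-56,0.5, 0,0,0,0,0,-56,0.4, 0,0,0,0,0,-56,0.3, 0,0,0,0,0,-56,0.2, 0,0,0,0,0,-56,0.12, 0,0,0,0,0,-56,0.06, 0,0,0,0,0,-56,0, 0,0,0,0,0,-56,0, 0,0,0,0,0,-56,0, 0,0,0,0,0,-56,0]'
```

```text
time: 13.8
position: [0.4812, 0.1293, 0.0524]
orientation: [[0.144, 0.99, 0.0], [0.99, -0.144, 0.0], [0.0, 0.0, -1.0]]
wrist_force: [0.3, 1.0, 0.6]
grip_width: 0.0044
grasp_force: 58.6
```

```bash
python3 -m crank '[0,0,0,0,0,1,0, 0,0,0,0,0,3,0, 0,0,0,0,0,7,0, 0,0,0,0,0,12,0, 0,0,0,0,0,18,0, 0,0,0,0,0,24,0, 0,0,0,0,0,30,0, 0,0,0,0,0,37,0, 0,0,0,0,0,44,0, 0,0,0,0,0,51,0, 0,0,0,0,0,58,0, 0,0,0,0,0,64,0, 0,0,0,0,0,69,0, 0,0,0,0,0,73,0, 0,0,0,0,0,76,0, 0,0,0,0,0,78,0, 0,0,0,0,0,79,0, 0,0,0,0,0,80,0, 0,0,0,0,0,80,0, 0,0,0,0,0,80,0]'; python3 - <<'E'
from fit import *
C={n:imaging.capture(n) for n in("scene","top")}
cv2.imwrite("pics/p7.png",np.hstack([cv2.resize(C["top"]["frame"][180:280,290:390,::-1],(400,400),interpolation=2),cv2.resize(C["scene"]["frame"][130:250,270:390,::-1],(400,400),interpolation=2)]))
o=env.get_obs();print(o["moment"],o["wrist_force"])
E
```

```text
time: 16.3
position: [0.481, 0.1293, 0.1322]
orientation: [[0.144, 0.99, -0.0], [0.99, -0.144, -0.0], [-0.0, -0.0, -1.0]]
wrist_force: [-0.2, 0.5, -2.3]
grip_width: 0.0046
grasp_force: 58.4
[0.03986318 0.1273473  0.02021728] [-0.29177143 -0.36453954 -2.07935795]
```

View pics/p7.png

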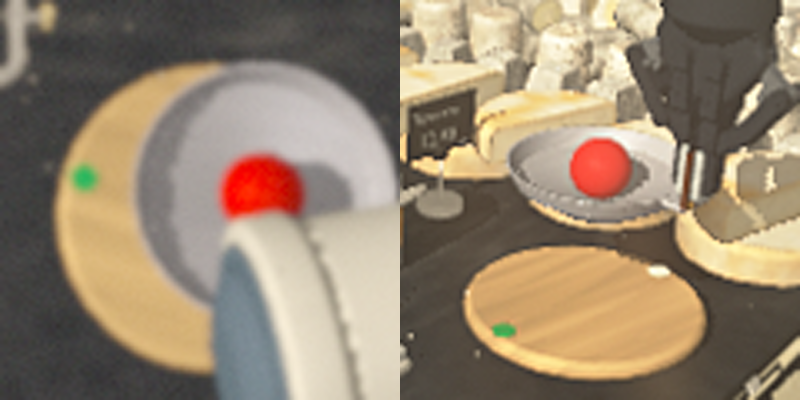

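The dish hangs level at (595,170) with the ball in its middle. The bare board shows green at (503,331) and white at (658,271). Compute the turn.

```bash
python3 - <<'E'
from fit import *
C={n:imaging.capture(n) for n in("scene","top")}
f=C["scene"]["frame"]
def cen(n,u0,cond,w=7):
    f=C[n]["frame"].astype(int);R,G,B=f[...,0],f[...,1],f[...,2];m=cond(R,G,B)
    k=np.zeros_like(m);x,y=map(int,u0);k[y-w:y+w+1,x-w:x+w+1]=1;ys,xs=np.nonzero(m&k);return xs.mean(),ys.mean(),len(xs)
gr=lambda R,G,B:(G>R+30)&(G>B+15)
wh=lambda R,G,B:(B>175)&(R-B<45)
a=cen("scene",(301,229),gr);b=cen("top",(311,225),gr);w=cen("scene",(347,211),wh);print(a,b,w)
g,_=tri(C["scene"],a[:2],C["top"],b[:2]);g2=atz(C["scene"],a[:2],.017);W=atz(C["scene"],w[:2],.017)
print("green",g,_,g2,"white",W,"sep",np.linalg.norm((g2-W)[:2]));ctr=(g2+W)[:2]/2
d=(g2-W)[:2];th=np.arctan2(d[1],d[0]);print("ctr",ctr,np.degrees(th))
c=np.array([.5625,.1185])
o=env.get_obs();p=o["position"];y=o["orientation"][:2,1] if hasattr(o["orientation"],"shape") else np.array(o["orientation"])[:2,1]
y0=np.arctan2(y[1],y[0]);ax=p[:2]+.084*y
print("axis",ax,"tab deg",np.degrees(y0)+180)
N=36;T=th-(y0+np.pi);print("turn",np.degrees(T))
for i in range(0,97,3):
    t=y0-np.radians(i);q=ax-.084*np.array([np.cos(t),np.sin(t)]);print(-i,np.round((q-p[:2])*1e3,1),end=" ; ")
E
```

```text
(np.float64(300.77272727272725), np.float64(228.5909090909091), 22) (np.float64(310.5806451612903), np.float64(224.06451612903226), 31) (np.float64(346.6666666666667), np.float64(210.83333333333334), 6)
green [0.58401037 0.19850767 0.01745226] 0.000938783572810219 [0.58483908 0.19809406 0.017     ] white [0.54294214 0.04624465 0.017     ] sep 0.15752332585751935
ctr [0.56389061 0.12216935] 74.57522699498895
axis [0.56415291 0.11720059] tab deg 171.73538906340383
turn -97.16016206841489
0 [-0.  0.] ; -3 [0.7 4.3] ; -6 [1.7 8.6] ; -9 [ 2.9 12.9] ; -12 [ 4.3 17. ] ; -15 [ 6.  21.1] ; -18 [ 7.8 25.1] ; -21 [ 9.8 29. ] ; -24 [12.1 32.8] ; -27 [14.5 36.4] ; -30 [17.2 39.9] ; -33 [20.  43.3] ; -36 [23.  46.6] ; -39 [26.1 49.6] ; -42 [29.4 52.5] ; -45 [32.9 55.2] ; -48 [36.5 57.8] ; -51 [40.2 60.1] ; -54 [44.  62.3] ; -57 [48.  64.2] ; -60 [52. 66.] ; -63 [56.1 67.5] ; -66 [60.3 68.8] ; -69 [64.6 69.9] ; -72 [68.9 70.7] ; -75 [73.3 71.3] ; -78 [77.7 71.7] ; -81 [82.  71.9] ; -84 [86.4 71.9] ; -87 [90.8 71.6] ; -90 [95.2 71.1] ; -93 [99.5 70.3] ; -96 [103.8  69.3] ;
```

```bash
python3 -m crank '[0,0,-1,0.2,1.4,0,0, 0,0,-3,0.7,4.3,0,0, 0,0,-6,1.7,8.6,0,0, 0,0,-9,2.9,12.9,0,0, 0,0,-12,4.3,17,0,0, 0,0,-15,6,21.1,0,0, 0,0,-18,7.8,25.1,0,0, 0,0,-21,9.8,29,0,0, 0,0,-24,12.1,32.8,0,0, 0,0,-27,14.5,36.4,0,0, 0,0,-30,17.2,39.9,0,0, 0,0,-33,20,43.3,0,0, 0,0,-36,23,46.6,0,0, 0,0,-39,26.1,49.6,0,0, 0,0,-42,29.4,52.5,0,0, 0,0,-45,32.9,55.2,0,0, 0,0,-48,36.5,57.8,0,0, 0,0,-51,40.2,60.1,0,0, 0,0,-54,44,62.3,0,0]'
```

```text
time: 18.88
position: [0.5252, 0.1918, 0.1322]
orientation: [[0.886, 0.463, 0.0], [0.463, -0.886, 0.0], [0.0, -0.0, -1.0]]
wrist_force: [0.8, 1.0, -1.9]
grip_width: 0.0041
grasp_force: 58.5
```

```bash
python3 -m crank '[0,0,-3,4,1.9,0,0, 0,0,-6,8,3.7,0,0, 0,0,-9,12.1,5.2,0,0, 0,0,-12,16.3,6.5,0,0, 0,0,-15,20.6,7.6,0,0, 0,0,-18,24.9,8.4,0,0, 0,0,-21,29.3,9,0,0, 0,0,-24,33.7,9.4,0,0, 0,0,-27,38,9.6,0,0, 0,0,-30,42.4,9.6,0,0, 0,0,-33,46.8,9.3,0,0, 0,0,-36,51.2,8.8,0,0, 0,0,-39,55.5,8,0,0, 0,0,-41,58.4,7.3,0,0, 0,0,-42,59.8,7,0,0, 0,0,-42,59.8,7,0,0, 0,0,-42,59.8,7,0,0, 0,0,-42,59.8,7,0,0, 0,0,-42,59.8,7,0,0, 0,0,-42,59.8,7,0,0]'; python3 - <<'E'
from fit import *
C={n:imaging.capture(n) for n in("scene","top")}
cv2.imwrite("pics/p8.png",np.hstack([cv2.resize(C["top"]["frame"][140:290,260:410,::-1],(400,400),interpolation=2),cv2.resize(C["scene"]["frame"][110:250,240:380,::-1],(400,400),interpolation=2)]))
o=env.get_obs();print(o["position"],o["qpos"])
E
```

```text
time: 21.38
position: [0.5848, 0.1986, 0.1323]
orientation: [[0.969, -0.246, 0.0], [-0.246, -0.969, 0.0], [0.0, -0.0, -1.0]]
wrist_force: [0.0, -0.0, -1.0]
grip_width: 0.0043
grasp_force: 58.5
[0.58484265 0.19857574 0.1322865 ] [ 1.55986280e+01  8.07656611e+00  7.74575323e+01 -4.93598250e-05
  9.44658574e+01  1.19862981e+02]
```

View pics/p8.png

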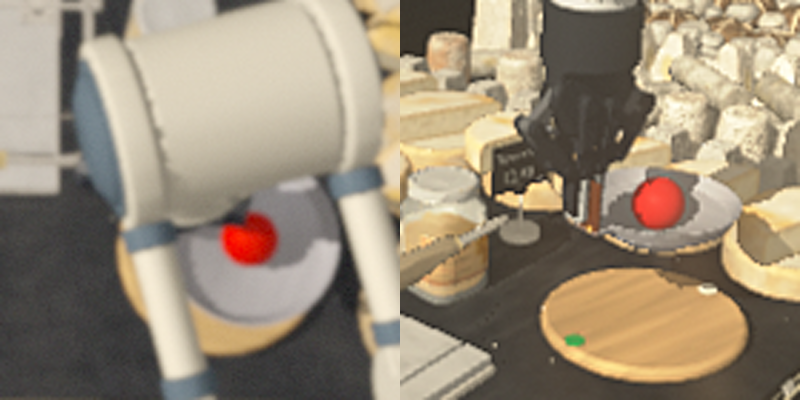

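The tab at (593,205) is now above the green disc at (574,340), and the dish is level with the ball in the middle at (658,204). The jar and the sign look untouched. Hand in.

```bash
python3 -m crank '[0,0,0,0,0,0,0, 0,0,0,0,0,0,0, 0,0,0,0,0,0,0, 0,0,0,0,0,0,0]' && python3 -c "
from cell import env
print(env.sign_off())"
```

```text
time: 21.98
position: [0.5849, 0.1986, 0.1323]
orientation: [[0.969, -0.246, 0.0], [-0.246, -0.969, -0.0], [0.0, 0.0, -1.0]]
wrist_force: [1.1, -0.4, -2.3]
grip_width: 0.0044
grasp_force: 58.5
the job is handed in; nothing more can be done
None
```

I handed the job in at 22 s: the last pictures show the dish held level about 80 mm above the board, its tab above the green disc and the ball in its middle, with nothing seen to be disturbed (the drum was outside that last close-up); no verdict came back.

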